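Find the radius leaf that fits a cork rod grip

TASK

Find which of the three radius leaves fits the cork grip on the grey checking stand: set a leaf squarely astride the middle of the grip with its arc down and press it gently home (about 8 N of push; more than 15 N dents the cork). A leaf that fits nests without gap or play: keep it pressed and rock it about 10 degrees to either side round the curve, bring it upright again and leave it sitting there on its own; stand any leaf that does not fit back upright on the black tray, and leave the mug, reel and jar alone.

Things in the scene. Friction and masses are not known exactly. Their poses are not given: they have to be found in the camera images.
- axis (a point): centre of the cork grip to be checked, on its level axis (x along the grip, z up), 85 mm above the stand's origin whatever the grip's size. The grip is a cork cylinder 110 mm long whose radius is 12, 15 or 18 mm, differing from run to run and not told. Its loose grey cradle (150 x 64 mm, 0.5 kg) has an end block 62 to 74 mm either way along x, 36 mm wide, flat top 9 mm above the axis
- stand: grey fixed checking stand, 180 x 120 mm; x along the grip; origin under its centre, 1 to 14 mm above the bench (its height varies). Its sprung plate (top 40 mm up) holds the cradle in low lips. The plate gives only after about 3 N of downward push, then sinks 1 mm for each further 10 N (6 mm at most), and rises again. On its +y side a rack of the same height holds two spare cradles, 130 and 210 mm off, with grips of the two other sizes
- tray: black rubber mat, 100 (x) x 250 (y) x 8 mm, fixed to the bench, flat, no rim; the leaves stand on it about 80 mm apart along y. Origin under its centre
- mug: green mug, 80 mm tall, 80 mm across; a bystander. Origin under its centre
- reel: small fishing reel spool, 52 mm across, 54 mm tall; a bystander. Origin under its centre
- jar: closed amber jar, 56 mm across, 60 mm tall; a bystander. Origin under its centre
- leaf_red: red aluminium radius leaf: an upright slab 16 mm thick (x, the way to grip it), 48 mm wide (y; 36 mm above half height), 64 mm tall, about 110 g. A concave arc of radius 12 mm, its axis along x, is cut up into the underside; the crown of the arc is 6 mm above the underside. Origin at the centre of the underside
- leaf_red_mid (a point): centre of the red leaf's slab, 32 mm above its underside, 38 mm above its arc centre; axes as the leaf's
- leaf_red_arc (a point): arc centre of the red leaf, 6 mm below its underside, axes as the leaf's. It lies on the grip's axis when a fitting leaf is fully seated; a leaf of too large a radius touches at the crown only, comes 3 or 6 mm too low and rocks; one of too small a radius straddles on its tips, 4.8 mm or more too high
- leaf_yellow: yellow aluminium radius leaf: an upright slab 16 mm thick (x, the way to grip it), 48 mm wide (y; 36 mm above half height), 64 mm tall, about 110 g. A concave arc of radius 15 mm, its axis along x, is cut up into the underside; the crown of the arc is 9 mm above the underside. Origin at the centre of the underside
- leaf_yellow_mid (a point): centre of the yellow leaf's slab, 32 mm above its underside, 38 mm above its arc centre; axes as the leaf's
- leaf_yellow_arc (a point): arc centre of the yellow leaf, 6 mm below its underside, axes as the leaf's. It lies on the grip's axis when a fitting leaf is fully seated; a leaf of too large a radius touches at the crown only, comes 3 or 6 mm too low and rocks; one of too small a radius straddles on its tips, 4.8 mm or more too high
- leaf_blue: blue aluminium radius leaf: an upright slab 16 mm thick (x, the way to grip it), 48 mm wide (y; 36 mm above half height), 64 mm tall, about 110 g. A concave arc of radius 18 mm, its axis along x, is cut up into the underside; the crown of the arc is 12 mm above the underside. Origin at the centre of the underside
- leaf_blue_mid (a point): centre of the blue leaf's slab, 32 mm above its underside, 38 mm above its arc centre; axes as the leaf's
- leaf_blue_arc (a point): arc centre of the blue leaf, 6 mm below its underside, axes as the leaf's. It lies on the grip's axis when a fitting leaf is fully seated; a leaf of too large a radius touches at the crown only, comes 3 or 6 mm too low and rocks; one of too small a radius straddles on its tips, 4.8 mm or more too high
Things that resemble listed ones, but are neither listed nor needed, are in the scene too. Of the things shaped like the leaf_red, the red one is meant.

How it is judged:
By the outcome, as a careful person would: the job done as asked, in the order asked, and still so for the second after the job is handed in, with the robot touching nothing.
It also fails if it takes over 72 s, if anything falls off the work surface, if the arm or the gripper's body presses on something with over 40 N, if the wrist force passes 120 N, or if a joint passes its speed limit or range.

ROBOT

A 6-joint arm with a two-finger parallel gripper is mounted at the origin on the work surface. World frame = base frame: x ahead of the robot, y to its left, z up, the work surface at z = 0. Lengths are in mm, angles in rad, forces in N, time in s.
With the tool pointing down it reaches from about 325 to 900 mm from the base axis. Payload 6.1 kg.
Tool frame: the origin (TCP) lies at the very end of the fingers, on their centre line; the grasp point (between the pads) lies bot.hold_point_z behind it (bot.hold_point_z is the distance from the TCP to the grasp point, in mm); z points along the fingers, y is the direction in which the jaws open and shut (so a half turn about z gives the same grasp; the last joint's range is limited). The gripper opens to 87 mm and grips with 3 to 60 N. Pads are 19 mm wide; open, the fingers measure 117 mm over their backs; the gripper's body (75 mm by 190 mm) begins 51 mm behind the grasp point.
Start: joints at [-1.419, 0.22, 1.526, -0, 1.395, -0.126], TCP at [171.393, -601.032, 222.538] pointing down, gripper open.
Joint ranges: [-2.98, 2.98], [-0.91, 2.08], [0.09, 2.57], [-1.24, 4.39], [0.2, 2.65], [-2.68, 2.68]. Speed limits (rad/s): [2.57, 2.57, 3.01, 3.14, 3.14, 3.14].

INTERFACE

Orientations are given as [roll, pitch, yaw] about the fixed x, y, z axes, in that order (R = Rz(yaw) Ry(pitch) Rx(roll)).
In Python, from bench import bot, camera gives the robot as it stands.
- The arm moves only by the tool move_arm, never from a script. Its argument "series" is a list of rows, each an object with "delta_pos": the shift along the tool's x, y, z in m, a list of three; "rotation": the turn, a rotation vector about the tool's x, y, z in rad, a list of three; "jaw": the opening, from -1 (shut) to 1 (fully open). In form: [{"delta_pos": [dx, dy, dz], "rotation": [ax, ay, az], "jaw": jaw}, ...]. A call has 1 to 8 rows; each row is the pose to reach, as a shift and turn from the pose commanded when the call began, along the tool's axes at that moment; what a row does not reach only later rows make up. A row lasts 1/10 s, in which the tool goes at most 50 mm and 8.59 degrees, less where a joint would pass 70% of its speed; a pose out of reach is approached as far as the arm can. A call with a gripper value outside its range is refused whole. The fingers move at their own pace and stop on an object; "force" is the grip in N (left out, the last holds). Time passes only in rows, so rows that repeat a pose let the fingers close. It gives the time, the measured TCP pose, the force and the opening at its end, in the units of the state.
- bot.read_state(): the state, without advancing time (a new reading comes with each control period).
- camera(name): name is "side" or "top" or "wrist"; returns a dict with "img" (400x640x3 uint8, red, green, blue), "fx", "fy", "cx", "cy" (pixels), "origin" and "orientation" of the camera in the world. Camera axes: x right, y up, looking along -z (the intrinsics and any distortion apply to the point x, -y, -z); pixel columns grow to the right and rows downward; lengths in mm; the calibration is good to about 2 mm. A picture is of the moment at which its call begins. There is no depth.
- bot.hand_in(): hands the job in, once; it reports no verdict.
The state is a dict: "time": time; "joint_pos": joint angles; "joint_velocities": joint speeds; "effort": joint torques, N m; "eef_pos": TCP position; "tool_rot": TCP orientation; "force": force on the tool from outside, world axes, zero at the start; "moment": the same for the moment, N m; "gripper_width": finger opening in mm.
Only numpy, scipy, OpenCV 4.12 (cv2) and the standard library are available. Lean on these libraries where they do the work, as an engineer would, in place of code of your own. Each camera call takes 0.05 s, during which the arm holds its last target.

## Working session

There is one attempt and no reset: what is moved stays moved. The work goes in short steps, Python scripts to look and compute and a tool call to move; the robot and the scene stay as the last step left them, time stands still between calls to the robot, and variables do not carry over. Pictures are saved under pics/ and viewed, and the job is handed in when it is done.

Besides the shell and the picture viewer there is one more tool, called after "Emit:" by a JSON object that holds its "method" and its "body", one argument or row to a line. move_arm: Moves the arm, as the interface text tells. Its arguments: {"type":"object","properties":{"series":{"type":"array","items":{"type":"object","properties":{"delta_pos":{"type":"array","items":{"type":"number"}},"rotation":{"type":"array","items":{"type":"number"}},"jaw":{"type":"number"}}}},"force":{"type":"number"}},"required":["series"]}

```bash
ls; mkdir -p pics; python3 - <<'E'
from bench import bot,camera
import cv2
print(bot.read_state(), bot.hold_point_z)
for n in ["side","top","wrist"]:
    c=camera(n); cv2.imwrite(f"pics/{n}0.png",c["img"][:,:,::-1])
    print(n,{k:v for k,v in c.items() if k!="img"})
E
```

```text
pics
{'time': 0.0, 'joint_pos': array([-1.41910986e+00,  2.21200287e-01,  1.52766984e+00,  1.82872783e-05,
        1.39469683e+00, -1.26094042e-01]), 'joint_velocities': array([ 2.63236500e-04, -1.35261789e-04, -9.99394484e-05,  3.01442962e-04,
       -1.38030188e-03, -5.73340062e-04]), 'effort': array([-1.00189893e-03, -4.94616580e+01, -3.87376213e+01,  6.98594190e-02,
        5.72895363e-02, -1.40880529e-04]), 'eef_pos': array([ 171.29620136, -600.39626442,  221.42218884]), 'tool_rot': array([-3.13963629e+00, -2.66143590e-04,  2.77777030e-01]), 'force': array([ 0.34902434,  0.66666741, -0.45263065]), 'moment': array([-0.08617355, -0.01303291, -0.01889516]), 'gripper_width': 86.94448567566607} 18.700000000000003
side {'fx': 442.4311408308668, 'fy': 442.4311408308668, 'cx': 319.05574621829413, 'cy': 203.78367476279982, 'origin': array([374.06451468, 433.41761315, 716.34466437]), 'orientation': array([ 7.19092899e-01, -1.40592390e-05, -2.83470726e+00])}
top {'fx': 437.82442799004775, 'fy': 437.82442799004775, 'cx': 316.37211177597493, 'cy': 198.66775309181074, 'origin': array([ 386.92262453, -101.24091239, 1009.88876213]), 'orientation': array([ 0.17026652,  0.0274522 , -1.58212076])}
wrist {'fx': 297.07817147006483, 'fy': 297.07817147006483, 'cx': 324.0573775613406, 'cy': 203.55148928053225, 'origin': array([ 237.19709712, -581.83588735,  382.93433611]), 'orientation': array([-2.58636924e-01,  1.75029701e-04, -1.29274526e+00])}
```

View pics/top0.png

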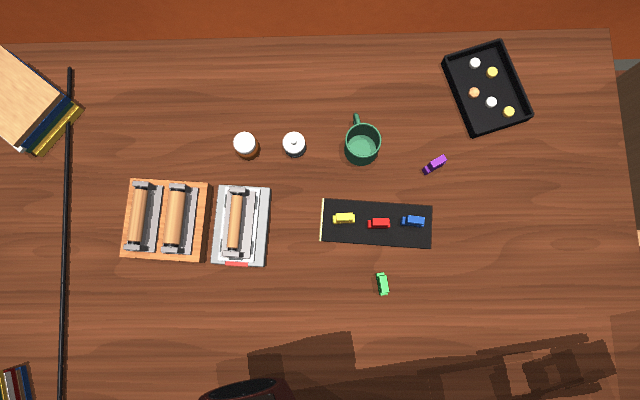

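View pics/side0.png

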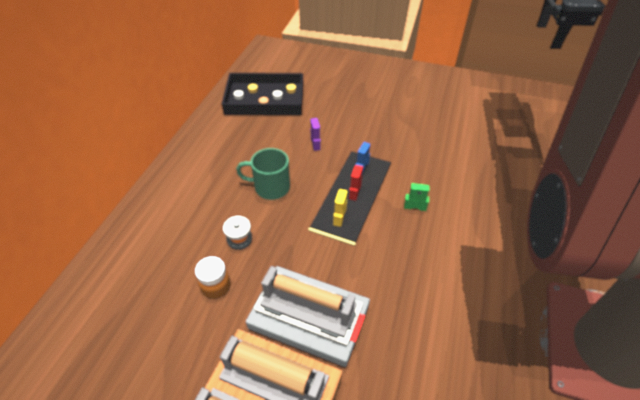

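View pics/wrist0.png

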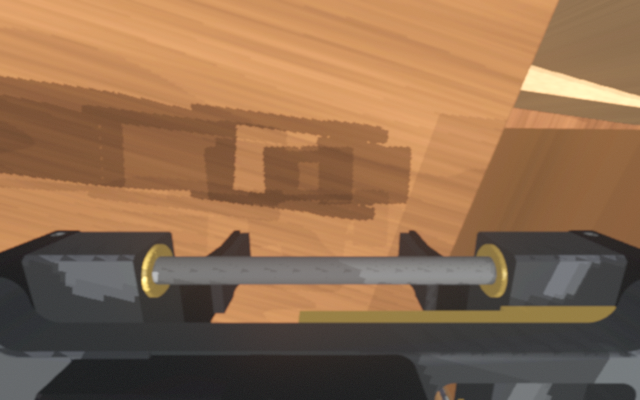

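```bash
cat > h.py <<'E'
import numpy as np, cv2
from scipy.spatial.transform import Rotation as R
from bench import bot,camera
def rot(o): return R.from_euler('xyz',o).as_matrix()
def ray(c,u,v):
    d=np.array([(u-c["cx"])/c["fx"],-(v-c["cy"])/c["fy"],-1.]); return rot(c["orientation"])@d
def at_z(c,u,v,z):
    d=ray(c,u,v); o=np.array(c["origin"]); return o+d*(z-o[2])/d[2]
def proj(c,P):
    p=(np.atleast_2d(P)-c["origin"])@rot(c["orientation"])
    return np.c_[c["cx"]+c["fx"]*p[:,0]/-p[:,2], c["cy"]-c["fy"]*p[:,1]/-p[:,2]]
def crop(img,x0,y0,x1,y1,s,fn):
    cv2.imwrite(fn,cv2.resize(img[y0:y1,x0:x1,::-1],None,fx=s,fy=s,interpolation=cv2.INTER_CUBIC))
E
python3 - <<'E'
from h import *
c=camera("top"); crop(c["img"],110,170,280,275,4,"pics/t1.png"); crop(c["img"],310,140,450,300,3.7,"pics/t2.png")
for u,v,z in [(240,223,90),(376,222,8),(343,218,72),(378,223,72),(413,221,72),(435,164,64),(383,284,64)]: print(u,v,at_z(c,u,v,z).round())
s=camera("side");crop(s["img"],190,250,380,400,4,"pics/s1.png"); crop(s["img"],290,110,440,260,4,"pics/s2.png")
E
```

```text
240 223 [496.  85.  90.]
376 222 [ 503. -212.    8.]
343 218 [ 505. -134.   72.]
378 223 [ 493. -209.   72.]
413 221 [ 497. -284.   72.]
435 164 [ 623. -340.   64.]
383 284 [ 365. -216.   64.]
```

View pics/t1.png

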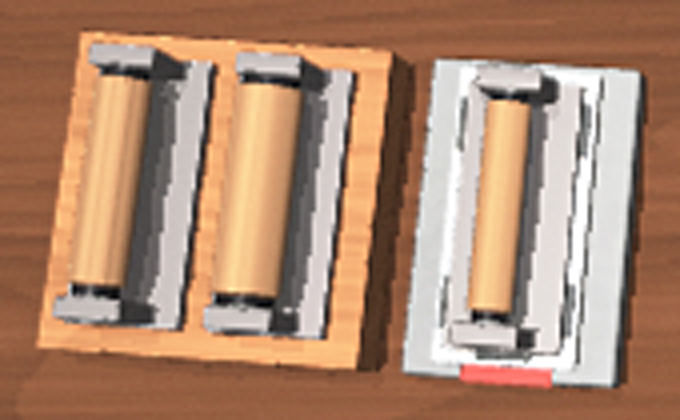

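View pics/t2.png

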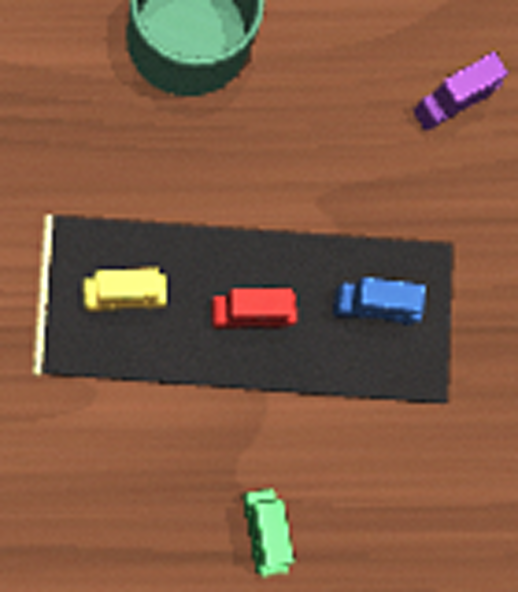

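View pics/s1.png

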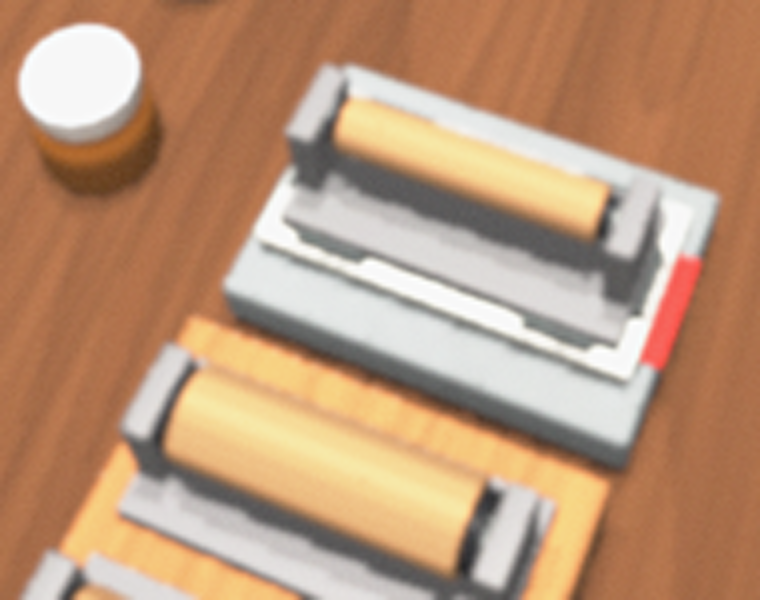

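View pics/s2.png

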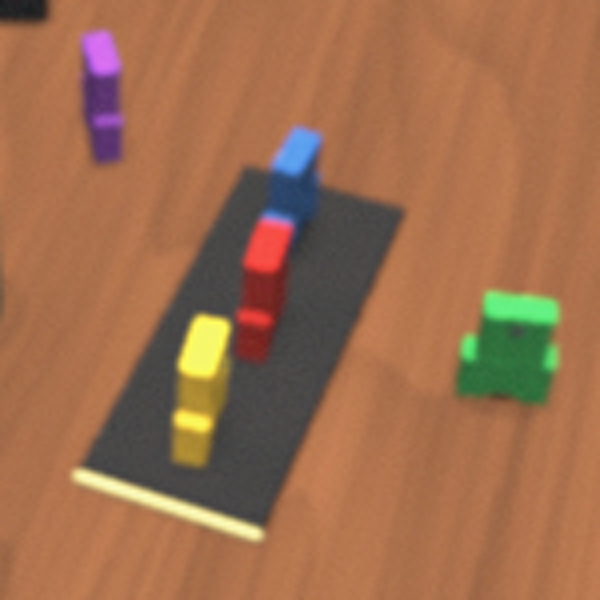

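```bash
cat > fit.py <<'E'
from h import *
from scipy.optimize import minimize
def box(x0,x1,y0,y1,z0,z1): return np.array([[x,y,z] for x in(x0,x1) for y in(y0,y1) for z in(z0,z1)],float)
LEAF=[box(-8,8,-24,24,0,32),box(-8,8,-18,18,32,64)]
S=4
def sil(c,parts,T):
    h,w=c["img"].shape[:2]; m=np.zeros((h*S,w*S),np.uint8)
    for b in parts:
        p=proj(c,T(b)); cv2.fillConvexPoly(m,cv2.convexHull(np.round((p+.5)*S-.5).astype(np.int32)),1)
    return cv2.resize(m.astype(np.float32),(w,h),interpolation=cv2.INTER_AREA)
def redmask(c,lo=170,hi=8):
    hsv=cv2.cvtColor(c["img"],cv2.COLOR_RGB2HSV); H=hsv[...,0]
    return (((H>=174)|(H<=3))&(hsv[...,1]>190)&(hsv[...,2]>70)).astype(np.float32)
def keepnear(m,uv,r):
    k=np.zeros_like(m); cv2.circle(k,(int(uv[0]),int(uv[1])),r,1,-1); return m*k
def fitleaf(cams,masks,x0,z=8.):
    def T(p): return lambda b:(b@R.from_euler('z',p[2]).as_matrix().T)+[p[0],p[1],z]
    def cost(p): return sum(np.abs(sil(c,LEAF,T(p))-m).sum() for c,m in zip(cams,masks))
    best=None
    for yaw in(-.15,0,.15):
        r=minimize(cost,[x0[0],x0[1],x0[2]+yaw],method="Nelder-Mead",options=dict(initial_simplex=np.array([x0[0],x0[1],x0[2]+yaw])+np.array([[0,0,0],[6,0,0],[0,6,0],[0,0,.12]]),xatol=.02,fatol=.02))
        if best is None or r.fun<best.fun: best=r
    return best
if __name__=="__main__":
    ct,cs=camera("top"),camera("side")
    P=[495,-209,40]
    M=[keepnear(redmask(c),proj(c,P)[0],35) for c in(ct,cs)]
    print([m.sum() for m in M])
    for cs_,ms in (([ct],[M[0]]),([cs],[M[1]]),([ct,cs],M)):
        r=fitleaf(cs_,ms,[495,-209,0]); print(r.x.round(3),r.fun)
E
python3 fit.py
```

```text
[np.float32(44.0), np.float32(26.0)]
[ 4.92170e+02 -2.15159e+02  2.70000e-01] 181.4375
[ 5.01489e+02 -2.17920e+02  1.92000e-01] 250.8125
[ 4.96514e+02 -2.14350e+02  1.81000e-01] 449.625
```

```bash
python3 - <<'E'
import re
s=open('fit.py').read()
a=s.index("    hsv="); b=s.index("def keepnear")
s=s[:a]+"""    i=c["img"].astype(int); r,g,b=i[...,0],i[...,1],i[...,2]
    return ((r>85)&(r>2.9*g)&(r>2.2*b)).astype(np.float32)
"""+s[b:]
open('fit.py','w').write(s)
E
python3 fit.py; python3 - <<'E'
from fit import *
c=camera("side"); print(c["img"][180:184,352:362].tolist()[1]); cv2.imwrite("pics/m.png",np.hstack([cv2.resize(redmask(q)[150:270,300:420]*255,None,fx=4,fy=4) for q in(camera("top"),)]+[cv2.resize(redmask(c)[120:240,300:380]*255,None,fx=4,fy=4)]))
E
```

```text
[np.float32(157.0), np.float32(245.0)]
[ 4.97601e+02 -2.14527e+02  2.00000e-02] 75.375
[ 4.98396e+02 -2.16741e+02  1.65000e-01] 71.5625
[ 4.98140e+02 -2.14483e+02  1.15000e-01] 156.75
[[122, 40, 37], [127, 41, 41], [125, 36, 36], [125, 36, 31], [126, 38, 36], [121, 37, 33], [117, 38, 38], [110, 37, 36], [103, 37, 38], [93, 49, 48]][ WARN:0@4.571] global loadsave.cpp:1063 imwrite_ Unsupported depth image for selected encoder is fallbacked to CV_8U.
```

View pics/m.png

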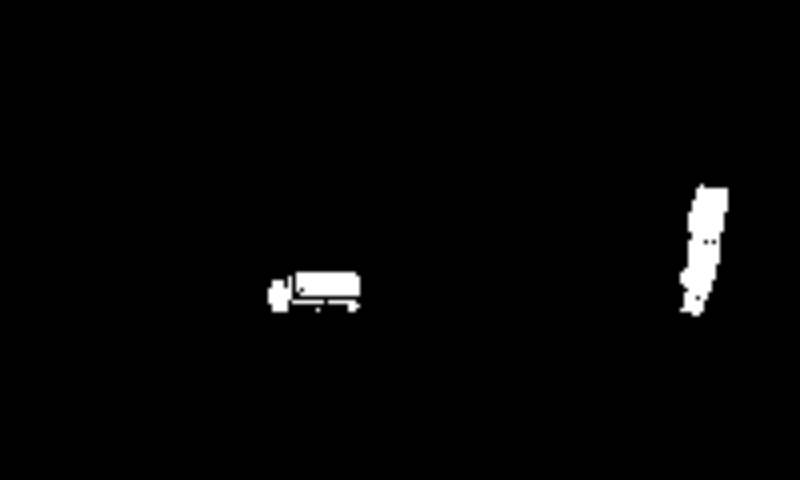

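```bash
sed -i 's/return ((r>85).*/return ((r>45)\&(r>1.75*g)\&(r>1.6*b)).astype(np.float32)/; s/proj(c,P)\[0\],35/proj(c,P)[0],25/' fit.py
cat >> fit.py <<'E'
    def T(b): return (b@R.from_euler('z',r.x[2]).as_matrix().T)+[r.x[0],r.x[1],8]
    o=[]
    for c,m in zip((ct,cs),M):
        u,v=proj(c,P)[0].astype(int); im=c["img"].copy(); im=cv2.resize(im[v-35:v+35,u-35:u+35],None,fx=5.5,fy=5.5)
        s=(sil(c,LEAF,T)>.5).astype(np.uint8)[v-35:v+35,u-35:u+35]; s=cv2.resize(s,None,fx=5.5,fy=5.5)
        k,_=cv2.findContours(s,0,1); cv2.drawContours(im,k,-1,(0,255,0),1); o.append(im)
    cv2.imwrite("pics/m2.png",np.hstack(o)[:,:,::-1])
E
python3 fit.py
```

```text
[np.float32(230.0), np.float32(350.0)]
[ 4.97293e+02 -2.14446e+02  1.20000e-02] 16.375
[ 4.98247e+02 -2.14122e+02  1.00000e-02] 35.125
[ 4.97937e+02 -2.14273e+02  2.40000e-02] 56.0
```

View pics/m2.png

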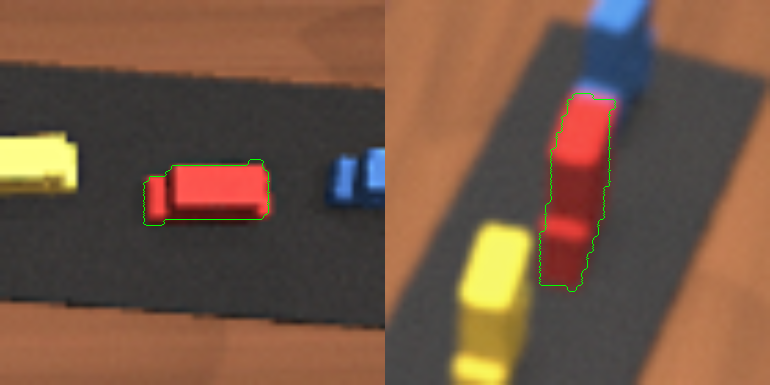

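```bash
cat > stand.py <<'E'
from h import *
from scipy.optimize import least_squares
ct,cs=camera("top"),camera("side")
def cv(p,o): return (np.array(p)+.5)/4-.5+np.array(o)
t=cv([(478,66),(540,68),(540,92),(477,90),(455,325),(517,328),(514,346),(452,344)],(110,170))
s=cv([(330,65),(346,70),(308,138),(290,130),(636,178),(660,185),(632,250),(610,240)],(190,250))
Lt=[(74,18),(74,-18),(62,-18),(62,18),(-62,18),(-62,-18),(-74,-18),(-74,18)]
Ls=[(74,-18),(62,-18),(62,18),(74,18),(-62,-18),(-74,-18),(-74,18),(-62,18)]
def pts(L,p):
    L=np.array(L,float); c,q=np.cos(p[2]),np.sin(p[2])
    return np.c_[p[0]+c*L[:,0]-q*L[:,1],p[1]+q*L[:,0]+c*L[:,1],np.full(len(L),p[3]+94)]
ft=lambda p:(proj(ct,pts(Lt,p))-t).ravel()
fs=lambda p:(proj(cs,pts(Ls,p))-s).ravel()
for n,f in(("top",ft),("side",fs),("both",lambda p:np.r_[ft(p),fs(p)])):
    r=least_squares(f,[496,85,0,7]); print(n,r.x.round(3),np.sqrt(np.mean(r.fun**2)).round(2))
r=r.x
print(ft(r).reshape(-1,2).round(1).tolist(),fs(r).reshape(-1,2).round(1).tolist())
# grip check
for rad in(12,15,18):
    c,q=np.cos(r[2]),np.sin(r[2])
    A=np.array([[x,y*rad,0] for x in(-55,55) for y in(1,-1)])
    W=np.c_[r[0]+c*A[:,0]-q*A[:,1],r[1]+q*A[:,0]+c*A[:,1],np.full(4,r[3]+85)]
    print(rad,((proj(ct,W)-[110,170]+.5)*4-.5).round(0).tolist())
E
python3 stand.py
```

```text
top [ 4.99413e+02  9.73820e+01 -7.20000e-02  1.04000e-01] 0.61
side [ 5.01247e+02  9.11980e+01 -7.60000e-02  2.01000e-01] 1.19
both [ 4.99284e+02  9.55180e+01 -7.50000e-02  7.85800e+00] 1.02
[[-0.3, -0.5], [1.0, 0.0], [0.5, -0.5], [-0.6, -0.9], [-0.9, -1.1], [0.8, -0.7], [1.0, 0.6], [-0.7, -0.0]] [[-1.2, -1.0], [1.4, 0.1], [1.2, 0.9], [-1.1, 0.4], [0.3, -2.0], [1.5, -1.3], [0.9, 2.1], [-1.0, 1.9]]
12 [[468.0, 309.0], [514.0, 312.0], [488.0, 103.0], [533.0, 106.0]]
15 [[463.0, 309.0], [519.0, 312.0], [483.0, 103.0], [538.0, 106.0]]
18 [[457.0, 308.0], [525.0, 313.0], [477.0, 102.0], [544.0, 106.0]]
```

```bash
cat > grip.py <<'E'
from fit import *
def cork(c):
    i=c["img"].astype(int); r,g,b=i[...,0],i[...,1],i[...,2]
    return ((r>120)&(r-b>55)&(g>.6*r)).astype(np.float32)
def cyl(rad):
    a=np.arange(0,2*np.pi,.2); return np.array([[x,rad*np.cos(t),rad*np.sin(t)] for x in(-55,55) for t in a])
def fitgrip(cams,masks,rad,x0):
    T=lambda p:(lambda b:(b@R.from_euler('z',p[2]).as_matrix().T)+[p[0],p[1],85+p[3]])
    cost=lambda p:sum(np.abs(sil(c,[cyl(rad)],T(p))-m).sum() for c,m in zip(cams,masks))
    x0=np.array(x0,float)
    return minimize(cost,x0,method="Nelder-Mead",options=dict(initial_simplex=x0+np.array([[0,0,0,0],[5,0,0,0],[0,5,0,0],[0,0,.05,0],[0,0,0,6]]),xatol=.02,fatol=.02))
if __name__=="__main__":
    cams=[camera("top"),camera("side")]
    M=[]
    for c in cams:
        n,l=cv2.connectedComponents(cork(c).astype(np.uint8)); 
        u,v=proj(c,[[499,95,104]])[0].round().astype(int); print(u,v,l[v,u]); M.append((l==l[v,u]).astype(np.float32)); print(M[-1].sum())
    for rad in(12,15,18):
        r=fitgrip(cams,M,rad,[499,95,-.07,6]); print(rad,r.x.round(3),r.fun)
    for n in(0,1):
        r=fitgrip(cams[n:n+1],M[n:n+1],12,[499,95,-.07,6]); print(n,r.x.round(3),r.fun)
    cv2.imwrite("pics/m3.png",np.vstack([cv2.resize(np.uint8(M[0]*255)[170:275,110:280],None,fx=2,fy=2),np.zeros((300-0,340),np.uint8)*0+cv2.resize(np.uint8(M[1]*255)[250:400,190:360],None,fx=2,fy=2)]))
E
python3 grip.py
```

```text
234 221 14
578.0
308 288 55
995.0
12 [ 5.00628e+02  9.62380e+01 -7.20000e-02  9.03800e+00] 153.375
15 [ 5.01046e+02  9.60740e+01 -8.30000e-02  6.32900e+00] 568.5
18 [ 5.02474e+02  9.43960e+01 -7.20000e-02 -1.47000e+00] 971.6875
0 [ 4.99324e+02  9.68940e+01 -7.60000e-02  7.29600e+00] 43.6875
1 [ 5.01889e+02  9.49670e+01 -7.60000e-02  6.98700e+00] 92.1875
```

View pics/m3.png

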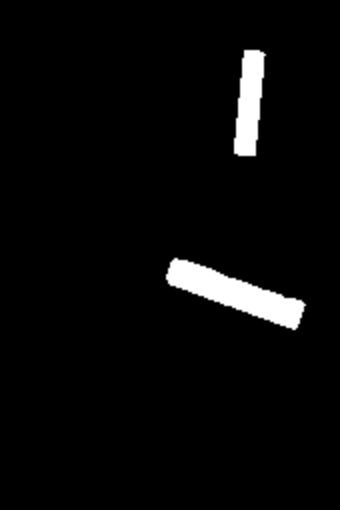

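```bash
cat > go.py <<'E'
import sys
from h import *
# usage: go.py x y z yaw(tool) [roll-tilt about tool x]
def delta(tp,trpy,sp=None,sr=None):
    s=bot.read_state(); sp=s["eef_pos"] if sp is None else sp; sr=s["tool_rot"] if sr is None else sr
    A=R.from_euler('xyz',sr); B=R.from_euler('xyz',trpy)
    return A.inv().apply(np.array(tp)-sp)/1000,(A.inv()*B).as_rotvec()
if __name__=="__main__":
    a=list(map(float,sys.argv[1:]))
    s=bot.read_state(); print(s["time"],s["eef_pos"].round(2),s["tool_rot"].round(4),s["force"].round(2),s["moment"].round(3),round(s["gripper_width"],2))
    if a:
        d,r=delta(a[:3],[np.pi,0,a[3]]); print(d.round(4),r.round(4))
E
python3 go.py 497.7 -214.3 150 1.586
```

```text
0.85 [ 171.38 -601.06  222.57] [3.1415 0.     0.2778] [ 0.33 -0.13 -1.03] [-0.029 -0.043 -0.003] 86.88
[ 0.4199 -0.2824  0.0726] [ 0.      0.     -1.3082]
```

Emit:
{"method": "move_arm", "body": {
  "series": [
    {"delta_pos": [0.42, -0.282, 0.073], "rotation": [0, 0, -1.308], "jaw": 1},
    {"delta_pos": [0.42, -0.282, 0.073], "rotation": [0, 0, -1.308], "jaw": 1},
    {"delta_pos": [0.42, -0.282, 0.073], "rotation": [0, 0, -1.308], "jaw": 1},
    {"delta_pos": [0.42, -0.282, 0.073], "rotation": [0, 0, -1.308], "jaw": 1},
    {"delta_pos": [0.42, -0.282, 0.073], "rotation": [0, 0, -1.308], "jaw": 1},
    {"delta_pos": [0.42, -0.282, 0.073], "rotation": [0, 0, -1.308], "jaw": 1},
    {"delta_pos": [0.42, -0.282, 0.073], "rotation": [0, 0, -1.308], "jaw": 1},
    {"delta_pos": [0.42, -0.282, 0.073], "rotation": [0, 0, -1.308], "jaw": 1}
  ]
}}

```text
time: 1.65
eef_pos: [428.1, -297.1, 165.6]
tool_rot: [3.141, 0.001, 1.484]
force: [0.7, -1.1, -0.0]
gripper_width: 87.0
```

```bash
python3 go.py 497.7 -214.3 150 1.586
```

```text
1.65 [ 428.07 -297.08  165.58] [3.1407e+00 6.0000e-04 1.4837e+00] [ 0.66 -1.13 -0.03] [-0.031 -0.084  0.048] 87.04
[0.0885 0.0622 0.0156] [ 0.0008  0.0007 -0.1023]
```

Emit:
{"method": "move_arm", "body": {
  "series": [
    {"delta_pos": [0.06, 0.04, 0.012], "rotation": [0, 0, -0.03], "jaw": 1},
    {"delta_pos": [0.06, 0.04, 0.012], "rotation": [0, 0, -0.03], "jaw": 1},
    {"delta_pos": [0.06, 0.04, 0.012], "rotation": [0, 0, -0.03], "jaw": 1},
    {"delta_pos": [0.06, 0.04, 0.012], "rotation": [0, 0, -0.03], "jaw": 1}
  ]
}}

```text
time: 2.05
eef_pos: [472.4, -242.6, 153.5]
tool_rot: [-3.141, 0.0, 1.509]
force: [-0.6, -0.5, -0.2]
gripper_width: 87.5
```

```bash
python3 go.py 497.7 -214.3 150 1.586; python3 - <<'E'
from h import *
c=camera("wrist"); cv2.imwrite("pics/w1.png",c["img"][:,:,::-1]); print(c["origin"],c["orientation"])
print(proj(c,[[497.7,-214.3,72],[497.7,-214.3,8]]))
E
```

```text
2.05 [ 472.39 -242.56  153.47] [-3.1413e+00  5.0000e-04  1.5094e+00] [-0.58 -0.55 -0.18] [-0.049 -0.099  0.062] 87.48
[0.0298 0.0235 0.0035] [-0.0003  0.0005 -0.0766]
[ 475.57776439 -173.12436038  314.80396856] [-2.60531343e-01  1.75331764e-04 -6.12000074e-02]
[[353.95611496 174.26217246]
 [347.9381671  164.19847712]]
```

View pics/w1.png

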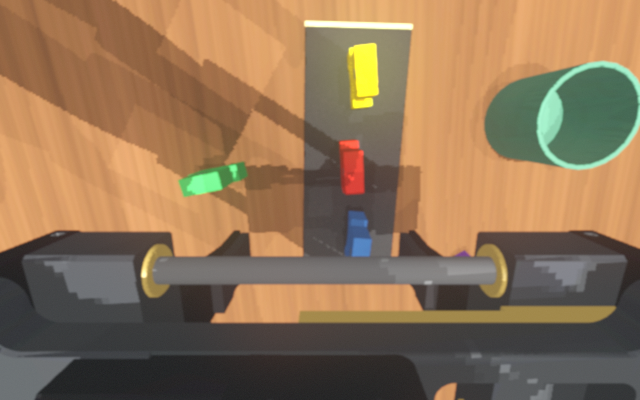

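Emit:
{"method": "move_arm", "body": {
  "series": [
    {"delta_pos": [0.0298, 0.0235, 0.003], "rotation": [0, 0, -0.0766], "jaw": 1},
    {"delta_pos": [0.0298, 0.0235, 0.003], "rotation": [0, 0, -0.0766], "jaw": 1},
    {"delta_pos": [0.0298, 0.0235, 0.02], "rotation": [0, 0, -0.0766], "jaw": 1},
    {"delta_pos": [0.0298, 0.0235, 0.02], "rotation": [0, 0, -0.0766], "jaw": 1}
  ]
}}

```text
time: 2.5
eef_pos: [495.8, -215.0, 131.7]
tool_rot: [-3.139, -0.001, 1.583]
force: [-1.4, 0.6, -0.6]
gripper_width: 87.0
```

```bash
python3 go.py 497.7 -214.3 35.5 1.586; python3 - <<'E'
from fit import *
c=camera("wrist"); crop(c["img"],220,100,480,260,3,"pics/w2.png")
m=keepnear(redmask(c),(330,190),80); print(m.sum())
r=fitleaf([c],[m],[497.7,-214.3,.015]); print(r.x,r.fun)
E
```

```text
2.5 [ 495.78 -215.    131.75] [-3.1385e+00 -1.3000e-03  1.5825e+00] [-1.41  0.61 -0.61] [-0.01  -0.058 -0.014] 86.97
[0.0006 0.0022 0.0962] [-0.0031 -0.0013 -0.0035]
1348.0
[ 4.97476111e+02 -2.13222251e+02  8.86255012e-03] 45.0625
```

View pics/w2.png

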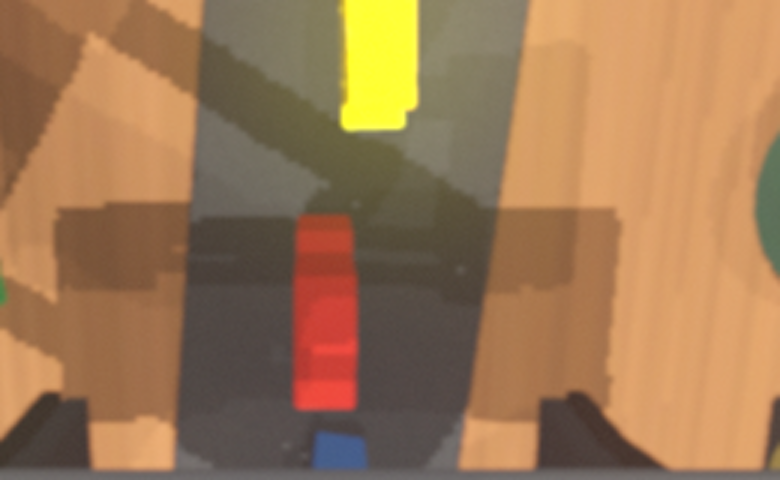

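Emit:
{"method": "move_arm", "body": {
  "series": [
    {"delta_pos": [0.0005, 0.001, 0.04], "rotation": [0, 0, 0], "jaw": 1},
    {"delta_pos": [0.0005, 0.001, 0.08], "rotation": [0, 0, 0], "jaw": 1},
    {"delta_pos": [0.0005, 0.001, 0.096], "rotation": [0, 0, 0], "jaw": 1},
    {"delta_pos": [0.0005, 0.001, 0.096], "rotation": [0, 0, 0], "jaw": 1},
    {"delta_pos": [0.0005, 0.001, 0.096], "rotation": [0, 0, 0], "jaw": 1}
  ]
}}

```text
time: 3.05
eef_pos: [498.9, -214.9, 38.4]
tool_rot: [3.141, 0.001, 1.583]
force: [-0.5, -1.0, -0.1]
gripper_width: 87.0
```

```bash
python3 go.py 497.5 -214 35.5 1.583
```

```text
3.05 [ 498.92 -214.89   38.44] [3.1409e+00 5.0000e-04 1.5833e+00] [-0.49 -1.02 -0.15] [-0.034 -0.088  0.027] 86.99
[ 0.0009 -0.0014  0.0029] [0.0007 0.0005 0.0003]
```

Emit:
{"method": "move_arm", "body": {
  "series": [
    {"delta_pos": [0.001, -0.001, 0.003], "rotation": [0, 0, 0], "jaw": -0.4},
    {"delta_pos": [0.001, -0.001, 0.003], "rotation": [0, 0, 0], "jaw": -0.6},
    {"delta_pos": [0.001, -0.001, 0.003], "rotation": [0, 0, 0], "jaw": -1},
    {"delta_pos": [0.001, -0.001, 0.003], "rotation": [0, 0, 0], "jaw": -1},
    {"delta_pos": [0.001, -0.001, 0.003], "rotation": [0, 0, 0], "jaw": -1},
    {"delta_pos": [0.001, -0.001, 0.003], "rotation": [0, 0, 0], "jaw": -1},
    {"delta_pos": [0.001, -0.001, 0.003], "rotation": [0, 0, 0], "jaw": -1}
  ],
  "force": 40
}}

```text
time: 3.75
eef_pos: [497.7, -212.8, 34.4]
tool_rot: [-3.142, -0.0, 1.584]
force: [-0.2, 0.6, 0.1]
gripper_width: 39.1
```

```bash
python3 go.py 497.5 -214 35.5 1.583
```

```text
3.75 [ 497.67 -212.83   34.42] [-3.1416 -0.      1.5845] [-0.18  0.64  0.07] [-0.017 -0.084  0.037] 39.08
[-0.0012 -0.0002 -0.0011] [-0.     -0.      0.0015]
```

Emit:
{"method": "move_arm", "body": {
  "series": [
    {"delta_pos": [-0.001, 0, 0], "rotation": [0, 0, 0], "jaw": -1},
    {"delta_pos": [-0.001, 0, 0], "rotation": [0, 0, 0], "jaw": -1},
    {"delta_pos": [-0.001, 0, 0], "rotation": [0, 0, 0], "jaw": -1},
    {"delta_pos": [-0.001, 0, 0], "rotation": [0, 0, 0], "jaw": -1},
    {"delta_pos": [-0.001, 0, 0], "rotation": [0, 0, 0], "jaw": -1},
    {"delta_pos": [-0.001, 0, 0], "rotation": [0, 0, 0], "jaw": -1}
  ]
}}

```text
time: 4.35
eef_pos: [497.7, -213.9, 34.4]
tool_rot: [3.142, 0.0, 1.584]
force: [0.3, -0.4, -0.4]
gripper_width: 15.4
```

```bash
python3 go.py 497.5 -214 35.5 1.583; python3 - <<'E'
from fit import *
ct,cs=camera("top"),camera("side"); w=camera("wrist"); crop(w["img"],220,100,480,260,3,"pics/w3.png")
E
python3 go.py
```

```text
4.35 [ 497.7  -213.92   34.41] [3.1416e+00 1.0000e-04 1.5844e+00] [ 0.31 -0.41 -0.39] [-0.11 -0.17 -0.  ] 15.4
[-0.0001 -0.0002 -0.0011] [0.     0.0001 0.0014]
4.5 [ 497.7  -213.89   34.39] [3.1416 0.     1.5844] [ 0.23 -0.17 -1.3 ] [-0.03  -0.171  0.021] 15.75
```

View pics/w3.png

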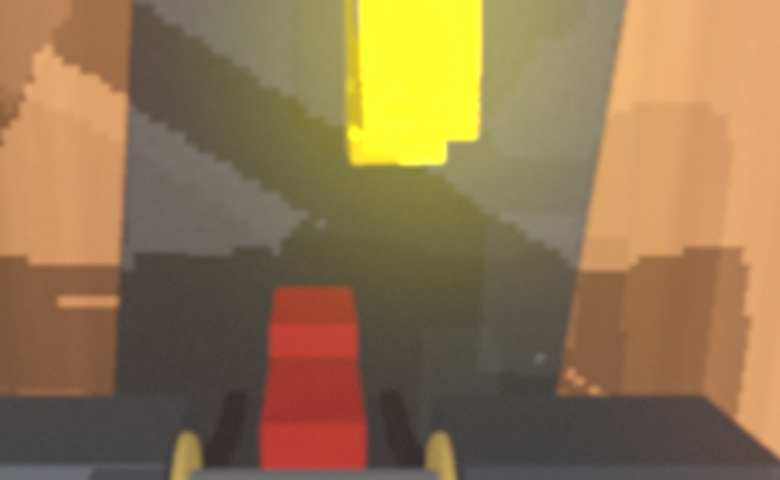

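Emit:
{"method": "move_arm", "body": {
  "series": [
    {"delta_pos": [0, 0, -0.03], "rotation": [0, 0, 0], "jaw": -1},
    {"delta_pos": [0, 0, -0.08], "rotation": [0, 0, 0], "jaw": -1},
    {"delta_pos": [0, 0, -0.125], "rotation": [0, 0, 0], "jaw": -1},
    {"delta_pos": [0.04, 0, -0.14], "rotation": [0, 0, 0], "jaw": -1},
    {"delta_pos": [0.09, 0.002, -0.14], "rotation": [0, 0, 0.03], "jaw": -1},
    {"delta_pos": [0.14, 0.003, -0.14], "rotation": [0, 0, 0.06], "jaw": -1},
    {"delta_pos": [0.19, 0.005, -0.14], "rotation": [0, 0, 0.088], "jaw": -1},
    {"delta_pos": [0.23, 0.006, -0.14], "rotation": [0, 0, 0.088], "jaw": -1}
  ]
}}

```text
time: 5.3
eef_pos: [499.9, 18.7, 174.3]
tool_rot: [-3.141, -0.001, 1.496]
force: [0.4, -0.1, -1.8]
gripper_width: 15.8
```

```bash
python3 go.py 500.5 96 175 1.496
```

```text
5.3 [499.86  18.7  174.33] [-3.1413e+00 -5.0000e-04  1.4961e+00] [ 0.4  -0.13 -1.77] [-0.024 -0.128  0.041] 15.78
[ 0.0771 -0.0051 -0.0006] [-0.0003 -0.0005  0.0001]
```

```bash
cat > wg.py <<'E'
from grip import *
import sys
c=camera("wrist"); cv2.imwrite(sys.argv[1],c["img"][:,:,::-1])
n,l=cv2.connectedComponents(cork(c).astype(np.uint8))
u,v=proj(c,[[500.5,96,104]])[0].round().astype(int); print(u,v,l[v,u]); M=(l==l[v,u]).astype(np.float32); print(M.sum())
T=lambda p,z:(lambda b:(b@R.from_euler('z',p[2]).as_matrix().T)+[p[0],p[1],z])
for z in(90,93,96):
    x0=np.array([500.5,96,-.075])
    r=minimize(lambda p:np.abs(sil(c,[cyl(12)],T(p,z))-M).sum(),x0,method="Nelder-Mead",options=dict(initial_simplex=x0+np.array([[0,0,0],[4,0,0],[0,4,0],[0,0,.05]])))
    print(z,r.x.round(3),r.fun)
E
python3 wg.py pics/w4.png
```

```text
319 114 2
4398.0
90 [ 4.99596e+02  9.96040e+01 -8.00000e-02] 434.1875
93 [ 4.99063e+02  9.92920e+01 -7.50000e-02] 424.5625
96 [ 4.99269e+02  9.88870e+01 -8.00000e-02] 485.125
```

View pics/w4.png

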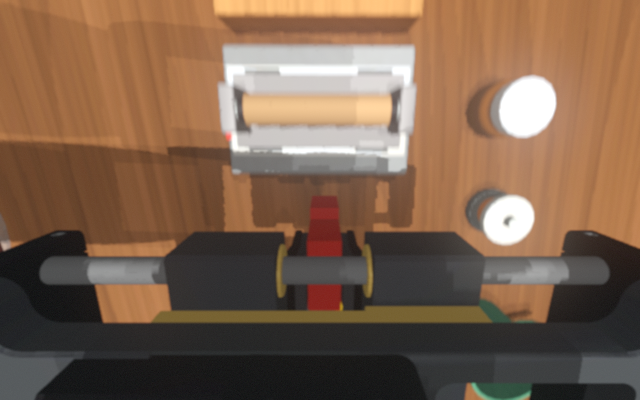

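```bash
cat >> wg.py <<'E'
im=c["img"].copy(); 
s=(sil(c,[cyl(12)],T([*r.x[:3]],96))>.5).astype(np.uint8)
im=cv2.resize(im[70:150,210:430],None,fx=3.5,fy=3.5); s=cv2.resize(s[70:150,210:430],None,fx=3.5,fy=3.5);m=cv2.resize(np.uint8(M)[70:150,210:430],None,fx=3.5,fy=3.5)
for q,col in((s,(0,255,0)),(m,(255,0,255))):
    k,_=cv2.findContours(q,0,1); cv2.drawContours(im,k,-1,col,1)
cv2.imwrite("pics/ov.png",im[:,:,::-1])
E
python3 wg.py pics/w5.png;python3 go.py 500.5 96 175 1.496
```

```text
320 121 2
4431.0
90 [ 4.99441e+02  9.71780e+01 -7.50000e-02] 234.5625
93 [ 4.99345e+02  9.73650e+01 -7.70000e-02] 245.5
96 [ 4.9966e+02  9.7242e+01 -7.3000e-02] 330.0625
5.4 [499.73  20.78 174.14] [-3.1407e+00 -1.9000e-03  1.5017e+00] [-0.37 -0.69 -1.39] [-0.051 -0.027 -0.015] 15.93
[ 0.0751 -0.0044 -0.0007] [-0.0009 -0.0019  0.0057]
```

View pics/ov.png

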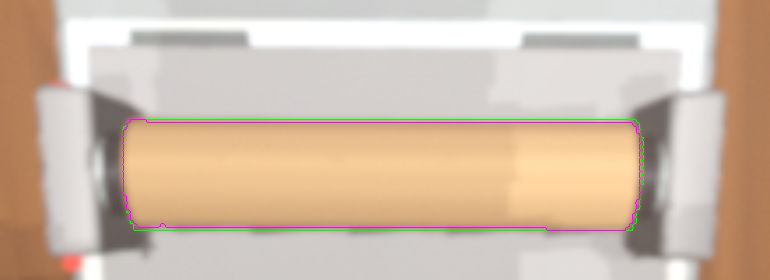

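Emit:
{"method": "move_arm", "body": {
  "series": [
    {"delta_pos": [0.04, -0.0025, 0.003], "rotation": [0, 0, 0.003], "jaw": -1},
    {"delta_pos": [0.0755, -0.0045, 0.012], "rotation": [0, 0, 0.003], "jaw": -1},
    {"delta_pos": [0.0755, -0.0045, 0.012], "rotation": [0, 0, 0.003], "jaw": -1},
    {"delta_pos": [0.0755, -0.0045, 0.012], "rotation": [0, 0, 0.003], "jaw": -1},
    {"delta_pos": [0.0755, -0.0045, 0.012], "rotation": [0, 0, 0.003], "jaw": -1}
  ]
}}

```text
time: 5.9
eef_pos: [501.7, 90.7, 162.4]
tool_rot: [-3.141, 0.001, 1.493]
force: [0.9, 0.2, -1.8]
gripper_width: 15.7
```

```bash
python3 go.py 500 96.8 162 1.496; python3 - <<'E'
from h import *
o=[]
for n in("top","side"):
    c=camera(n); u,v=proj(c,[500,97,120])[0].astype(int); v=min(v,345);print(n,u,v); o.append(cv2.resize(c["img"][v-50:v+50,u-45:u+45],None,fx=4.2,fy=4.2,interpolation=cv2.INTER_CUBIC))
cv2.imwrite("pics/h1.png",np.hstack(o)[:,:,::-1])
E
```

```text
5.9 [501.74  90.71 162.4 ] [-3.1414e+00  6.0000e-04  1.4928e+00] [ 0.85  0.21 -1.77] [-0.033 -0.161  0.018] 15.67
[ 0.0059 -0.0022  0.0004] [-0.0002  0.0006 -0.0032]
top 231 219
side 307 283
```

View pics/h1.png

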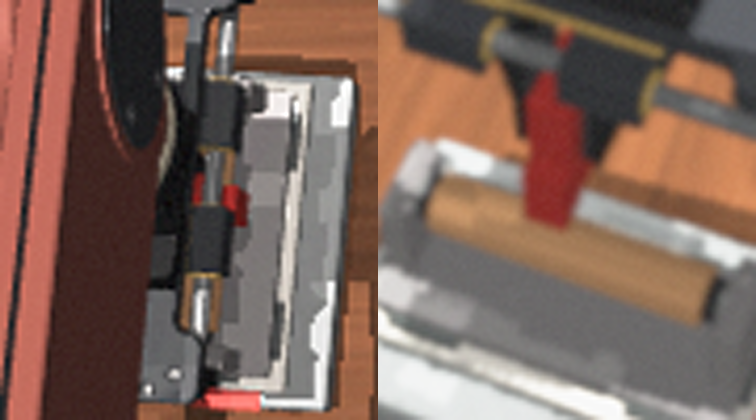

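Emit:
{"method": "move_arm", "body": {
  "series": [
    {"delta_pos": [0.005, -0.0015, 0.0], "rotation": [0, 0, -0.003], "jaw": -1},
    {"delta_pos": [0.005, -0.0015, 0], "rotation": [0, 0, -0.003], "jaw": -1},
    {"delta_pos": [0.005, -0.0015, 0], "rotation": [0, 0, -0.003], "jaw": -1}
  ]
}}

```text
time: 6.3
eef_pos: [500.6, 96.7, 162.5]
tool_rot: [3.141, 0.0, 1.496]
force: [0.5, 0.2, -0.6]
gripper_width: 15.7
```

```bash
python3 go.py 500 96.8 162 1.496; python3 - <<'E'
from fit import *
c=camera("side");p=bot.read_state()["eef_pos"]; print(p); u,v=300,270
im=cv2.resize(c["img"][v-50:v+50,u-60:u+60],None,fx=6,fy=6,interpolation=cv2.INTER_CUBIC)
for b in LEAF:
    q=proj(c,b@R.from_euler('z',-.075).as_matrix().T+[p[0],p[1],p[2]-26.4]); h=cv2.convexHull(np.round((q+.5-[u-60,v-50])*6-.5).astype(np.int32)); cv2.polylines(im,[h],True,(0,255,0),1)
cv2.imwrite("pics/h2.png",im[:,:,::-1])
E
```

```text
6.3 [500.62  96.71 162.54] [3.1414 0.     1.4962] [ 0.53  0.24 -0.63] [-0.057 -0.068  0.01 ] 15.67
[ 0.     -0.0006  0.0005] [0.0002 0.     0.0002]
[500.60767726  96.73413592 162.49561181]
```

View pics/h2.png

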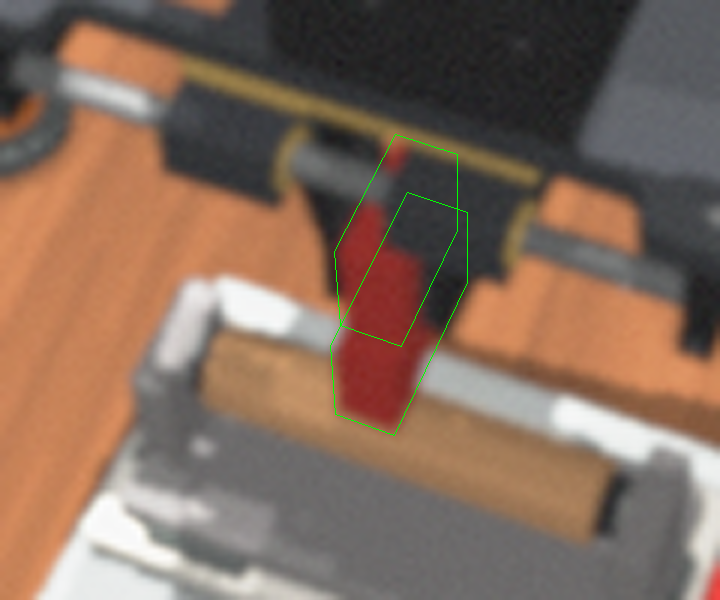

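Emit:
{"method": "move_arm", "body": {
  "series": [
    {"delta_pos": [0, -0.0005, 0.02], "rotation": [0, 0, 0], "jaw": -1},
    {"delta_pos": [0, -0.0005, 0.029], "rotation": [0, 0, 0], "jaw": -1},
    {"delta_pos": [0, -0.0005, 0.029], "rotation": [0, 0, 0], "jaw": -1},
    {"delta_pos": [0, -0.0005, 0.029], "rotation": [0, 0, 0], "jaw": -1},
    {"delta_pos": [0, -0.0005, 0.029], "rotation": [0, 0, 0], "jaw": -1}
  ]
}}

```text
time: 6.85
eef_pos: [500.6, 97.0, 134.2]
tool_rot: [3.14, -0.0, 1.496]
force: [-0.6, -0.2, 0.1]
gripper_width: 15.4
```

```bash
python3 go.py 500 96.8 133 1.496; python3 - <<'E'
from h import *
w=camera("wrist"); crop(w["img"],220,130,420,260,3.8,"pics/w6.png")
c=camera("side"); crop(c["img"],240,220,380,340,5,"pics/s6.png")
E
python3 go.py 500 96.8 133 1.496
```

```text
6.85 [500.62  96.98 134.18] [ 3.1405e+00 -1.0000e-04  1.4964e+00] [-0.59 -0.25  0.07] [-0.029 -0.065  0.032] 15.41
[-0.0002 -0.0006  0.0012] [ 0.0011 -0.0001  0.0004]
6.95 [500.64  96.97 134.2 ] [ 3.1403e+00 -2.0000e-04  1.4964e+00] [ 0.36 -0.53 -1.2 ] [-0.034 -0.092 -0.033] 16.11
[-0.0002 -0.0006  0.0012] [ 0.0013 -0.0002  0.0004]
```

View pics/w6.png

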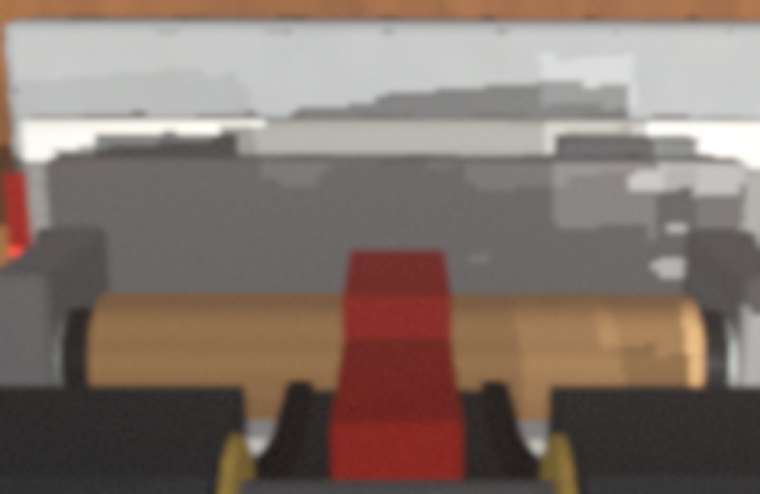

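View pics/s6.png

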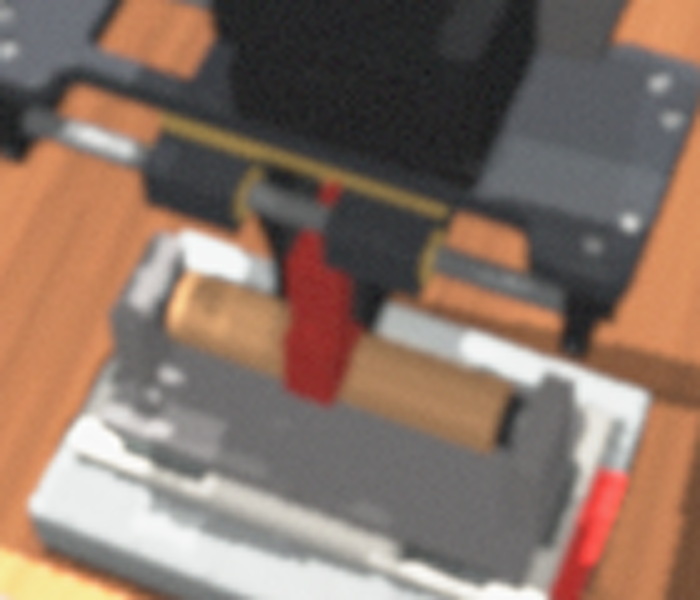

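Emit:
{"method": "move_arm", "body": {
  "series": [
    {"delta_pos": [0, 0, 0.001], "rotation": [0, 0, 0], "jaw": -1},
    {"delta_pos": [0, 0, 0.002], "rotation": [0, 0, 0], "jaw": -1},
    {"delta_pos": [0, 0, 0.003], "rotation": [0, 0, 0], "jaw": -1},
    {"delta_pos": [0, 0, 0.004], "rotation": [0, 0, 0], "jaw": -1}
  ]
}}

```text
time: 7.35
eef_pos: [500.0, 96.9, 129.3]
tool_rot: [3.142, -0.0, 1.496]
force: [0.3, 0.4, -0.3]
gripper_width: 15.5
```

Emit:
{"method": "move_arm", "body": {
  "series": [
    {"delta_pos": [0, 0, 0.001], "rotation": [0, 0, 0], "jaw": -1},
    {"delta_pos": [0, 0, 0.002], "rotation": [0, 0, 0], "jaw": -1}
  ]
}}

```text
time: 7.55
eef_pos: [500.0, 96.9, 127.3]
tool_rot: [-3.142, -0.0, 1.496]
force: [-1.1, 0.4, -1.9]
gripper_width: 15.8
```

Emit:
{"method": "move_arm", "body": {
  "series": [
    {"delta_pos": [0, 0, 0.001], "rotation": [0, 0, 0], "jaw": -1},
    {"delta_pos": [0, 0, 0.001], "rotation": [0, 0, 0], "jaw": -1}
  ]
}}

```text
time: 7.75
eef_pos: [499.9, 96.9, 126.2]
tool_rot: [-3.141, 0.0, 1.496]
force: [0.6, 0.4, -1.0]
gripper_width: 16.3
```

Emit:
{"method": "move_arm", "body": {
  "series": [
    {"delta_pos": [0, 0, 0.001], "rotation": [0, 0, 0], "jaw": -1},
    {"delta_pos": [0, 0, 0.001], "rotation": [0, 0, 0], "jaw": -1}
  ]
}}

```text
time: 7.95
eef_pos: [500.2, 96.9, 125.5]
tool_rot: [3.141, -0.0, 1.496]
force: [-0.5, -0.3, -1.4]
gripper_width: 15.4
```

Emit:
{"method": "move_arm", "body": {
  "series": [
    {"delta_pos": [0, 0, 0.001], "rotation": [0, 0, 0], "jaw": -1},
    {"delta_pos": [0, 0, 0.001], "rotation": [0, 0, 0], "jaw": -1}
  ]
}}

```text
time: 8.15
eef_pos: [500.3, 96.9, 125.2]
tool_rot: [3.141, 0.0, 1.496]
force: [-2.3, -0.0, 5.1]
gripper_width: 15.8
```

Emit:
{"method": "move_arm", "body": {
  "series": [
    {"delta_pos": [0, 0, 0], "rotation": [0, 0, 0], "jaw": -1}
  ]
}}

```text
time: 8.25
eef_pos: [500.3, 97.0, 125.2]
tool_rot: [3.141, 0.0, 1.496]
force: [-3.4, 0.4, 6.0]
gripper_width: 15.8
```

```bash
python3 - <<'E'
from h import *
for n in("side","wrist","side","wrist"):
    c=camera(n); s=bot.read_state(); print(s["eef_pos"].round(2),s["tool_rot"].round(4),s["force"].round(2),s["moment"].round(3))
    if n=="side": crop(c["img"],240,220,380,340,5,"pics/s7.png")
    else: crop(c["img"],220,130,420,260,3.8,"pics/w7.png")
E
```

```text
[500.27  96.94 125.19] [3.1412 0.     1.4964] [-2.33 -0.46  6.14] [-0.119  0.399 -0.013]
[500.25  96.92 125.17] [3.1412e+00 1.0000e-04 1.4965e+00] [-2.79  0.68  5.76] [-0.041  0.436  0.005]
[500.25  96.93 125.16] [3.1412 0.     1.4964] [-2.62 -1.02  4.86] [-0.12   0.453 -0.012]
[500.28  96.97 125.19] [3.1411 0.     1.4965] [-2.12 -0.9   5.45] [-0.072  0.415 -0.014]
```

View pics/s7.png

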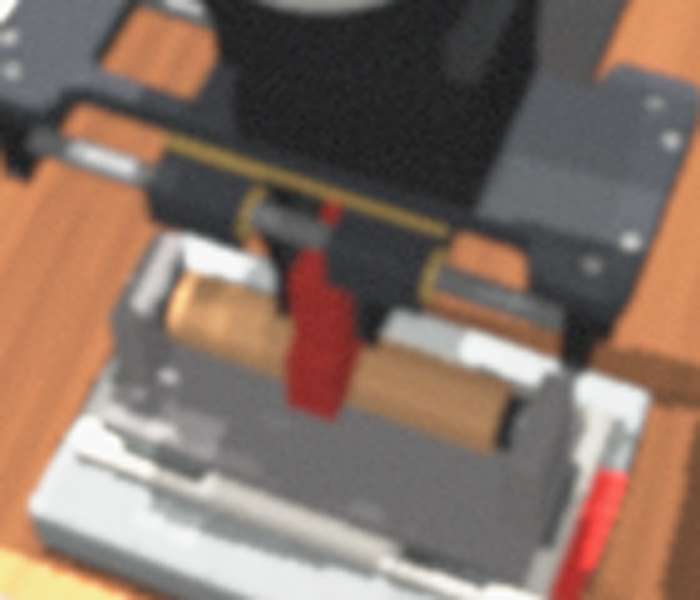

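View pics/w7.png

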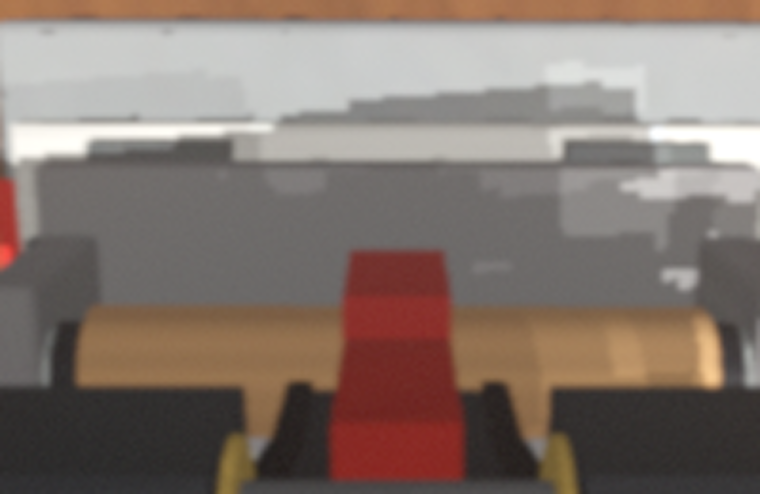

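Emit:
{"method": "move_arm", "body": {
  "series": [
    {"delta_pos": [0, -0.0003, 0.0003], "rotation": [0, 0, 0], "jaw": -1},
    {"delta_pos": [0, -0.0003, 0.0003], "rotation": [0, 0, 0], "jaw": -1}
  ]
}}

```text
time: 8.65
eef_pos: [500.2, 96.9, 125.1]
tool_rot: [3.141, -0.0, 1.496]
force: [-2.1, -0.0, 6.8]
gripper_width: 15.6
```

```bash
cat > rd.py <<'E'
from h import *
F=[]
for n in range(3):
    c=camera("side"); s=bot.read_state(); F.append(np.r_[s["eef_pos"],s["tool_rot"],s["force"],s["moment"]])
F=np.array(F); F[:,3]%=2*np.pi; print(s["time"],F.mean(0).round(4).tolist())
E
python3 rd.py
```

```text
8.8 [500.2218, 96.9614, 125.0991, 3.1406, -0.0, 1.4965, -1.5416, -0.4725, 6.2773, -0.1411, 0.3628, 0.0036]
```

Emit:
{"method": "move_arm", "body": {
  "series": [
    {"delta_pos": [0, 0, 0.0002], "rotation": [0, 0, 0], "jaw": -1},
    {"delta_pos": [-0.001, 0, 0.0002], "rotation": [0, 0.03, 0], "jaw": -1},
    {"delta_pos": [-0.0019, 0, 0.0003], "rotation": [0, 0.06, 0], "jaw": -1},
    {"delta_pos": [-0.0029, 0, 0.0003], "rotation": [0, 0.09, 0], "jaw": -1},
    {"delta_pos": [-0.0029, 0, 0.0003], "rotation": [0, 0.09, 0], "jaw": -1}
  ]
}}

```text
time: 9.3
eef_pos: [500.5, 93.8, 124.9]
tool_rot: [3.139, -0.091, 1.495]
force: [-1.4, 0.8, 5.5]
gripper_width: 16.0
```

```bash
python3 rd.py
```

```text
9.45 [500.5189, 93.8434, 124.903, 3.1394, -0.0903, 1.4957, -0.754, -0.8195, 4.9857, -0.0058, 0.0619, 0.0204]
```

Emit:
{"method": "move_arm", "body": {
  "series": [
    {"delta_pos": [-0.001, 0, 0.0002], "rotation": [0, 0.03, 0], "jaw": -1},
    {"delta_pos": [-0.0019, 0, 0.0003], "rotation": [0, 0.06, 0], "jaw": -1},
    {"delta_pos": [-0.0029, 0, 0.0003], "rotation": [0, 0.09, 0], "jaw": -1},
    {"delta_pos": [-0.0029, 0, 0.0003], "rotation": [0, 0.09, 0], "jaw": -1}
  ]
}}

```text
time: 9.85
eef_pos: [500.5, 90.9, 124.3]
tool_rot: [3.139, -0.181, 1.495]
force: [-0.4, 0.7, 5.4]
gripper_width: 15.7
```

```bash
python3 rd.py; python3 - <<'E'
from h import *
c=camera("side");crop(c["img"],240,220,380,340,5,"pics/s8.png")
E
```

```text
10.0 [500.5089, 90.9536, 124.3997, 3.1391, -0.1801, 1.4959, 0.2524, -0.813, 5.4155, 0.0259, -0.0239, 0.0323]
```

View pics/s8.png

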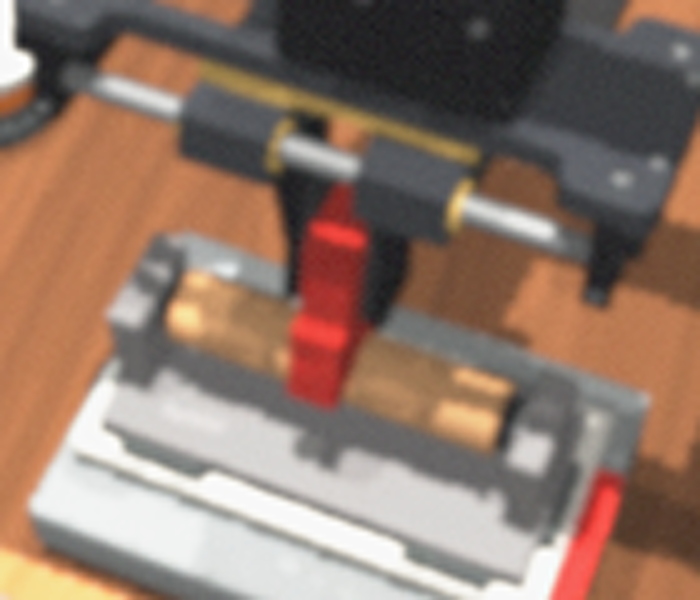

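Emit:
{"method": "move_arm", "body": {
  "series": [
    {"delta_pos": [0.001, 0, 0.0002], "rotation": [0, -0.03, 0], "jaw": -1},
    {"delta_pos": [0.0019, 0, 0.0003], "rotation": [0, -0.06, 0], "jaw": -1},
    {"delta_pos": [0.0029, 0, 0.0003], "rotation": [0, -0.09, 0], "jaw": -1},
    {"delta_pos": [0.0039, 0, 0.0004], "rotation": [0, -0.12, 0], "jaw": -1},
    {"delta_pos": [0.0048, 0, 0.0006], "rotation": [0, -0.15, 0], "jaw": -1},
    {"delta_pos": [0.0058, 0, 0.0007], "rotation": [0, -0.18, 0], "jaw": -1},
    {"delta_pos": [0.0058, 0, 0.0007], "rotation": [0, -0.18, 0], "jaw": -1}
  ]
}}

```text
time: 10.75
eef_pos: [501.2, 97.1, 125.1]
tool_rot: [3.138, 0.002, 1.498]
force: [-0.5, -2.7, 6.5]
gripper_width: 15.5
```

```bash
python3 rd.py
```

```text
10.9 [501.2226, 96.9701, 125.069, 3.1382, 0.0011, 1.4971, -0.3876, -1.2781, 6.7465, -0.3269, -0.0447, 0.0135]
```

Emit:
{"method": "move_arm", "body": {
  "series": [
    {"delta_pos": [0.001, 0, 0.0], "rotation": [0, -0.03, 0], "jaw": -1},
    {"delta_pos": [0.0019, 0, 0.0001], "rotation": [0, -0.06, 0], "jaw": -1},
    {"delta_pos": [0.0029, 0, 0.0001], "rotation": [0, -0.09, 0], "jaw": -1},
    {"delta_pos": [0.0039, 0, 0.0002], "rotation": [0, -0.12, 0], "jaw": -1}
  ]
}}

```text
time: 11.3
eef_pos: [501.6, 100.7, 125.0]
tool_rot: [3.138, 0.122, 1.496]
force: [-0.7, -1.3, 7.1]
gripper_width: 15.8
```

```bash
python3 rd.py
```

```text
11.45 [501.5628, 100.9601, 124.9087, 3.138, 0.1224, 1.497, 0.183, -2.6616, 7.036, -0.6357, -0.1023, 0.0231]
```

Emit:
{"method": "move_arm", "body": {
  "series": [
    {"delta_pos": [0.001, 0, 0], "rotation": [0, -0.03, 0], "jaw": -1},
    {"delta_pos": [0.0019, 0, 0.0001], "rotation": [0, -0.06, 0], "jaw": -1},
    {"delta_pos": [0.0019, 0, 0.0001], "rotation": [0, -0.06, 0], "jaw": -1}
  ]
}}

```text
time: 11.75
eef_pos: [501.7, 102.8, 124.6]
tool_rot: [3.138, 0.182, 1.497]
force: [-0.1, -1.5, 8.0]
gripper_width: 15.4
```

```bash
python3 rd.py; python3 - <<'E'
from h import *
c=camera("side");crop(c["img"],240,220,380,340,5,"pics/s9.png")
E
```

```text
11.9 [501.7361, 102.8023, 124.6845, 3.138, 0.181, 1.4966, 0.9622, -0.9919, 7.5218, -0.4017, -0.0447, 0.0064]
```

View pics/s9.png

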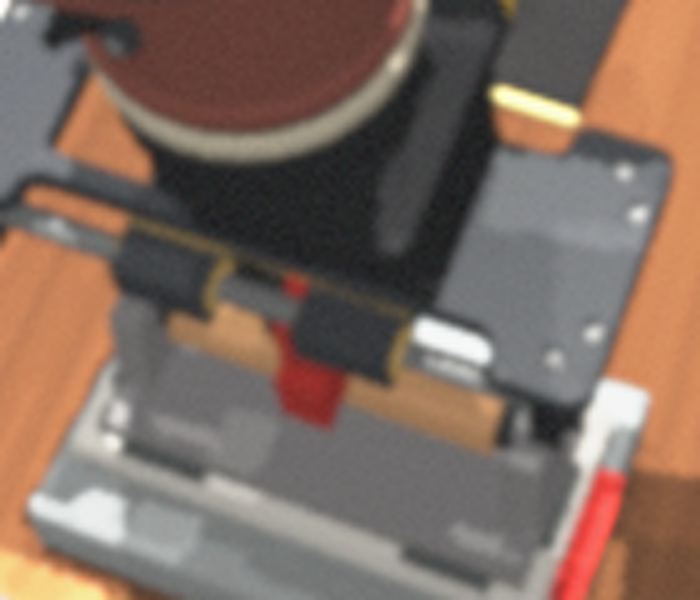

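Emit:
{"method": "move_arm", "body": {
  "series": [
    {"delta_pos": [-0.001, 0, 0.0], "rotation": [0, 0.03, 0], "jaw": -1},
    {"delta_pos": [-0.0019, 0, 0.0001], "rotation": [0, 0.06, 0], "jaw": -1},
    {"delta_pos": [-0.0029, 0, 0.0001], "rotation": [0, 0.09, 0], "jaw": -1},
    {"delta_pos": [-0.0039, 0, 0.0002], "rotation": [0, 0.12, 0], "jaw": -1},
    {"delta_pos": [-0.0048, 0, 0.0004], "rotation": [0, 0.15, 0], "jaw": -1},
    {"delta_pos": [-0.0058, 0, 0.0005], "rotation": [0, 0.18, 0], "jaw": -1},
    {"delta_pos": [-0.0058, 0, 0.0005], "rotation": [0, 0.18, 0], "jaw": -1}
  ]
}}

```text
time: 12.65
eef_pos: [501.3, 96.7, 125.1]
tool_rot: [3.138, -0.001, 1.495]
force: [-0.0, 0.6, 6.1]
gripper_width: 15.8
```

```bash
python3 rd.py; python3 - <<'E'
from h import *
c=camera("wrist");crop(c["img"],220,130,420,260,3.8,"pics/w9.png")
E
```

```text
12.8 [501.2926, 96.7408, 125.1156, 3.138, -0.0001, 1.4956, -0.0489, -0.488, 6.2098, -0.1307, -0.1128, 0.0315]
```

View pics/w9.png

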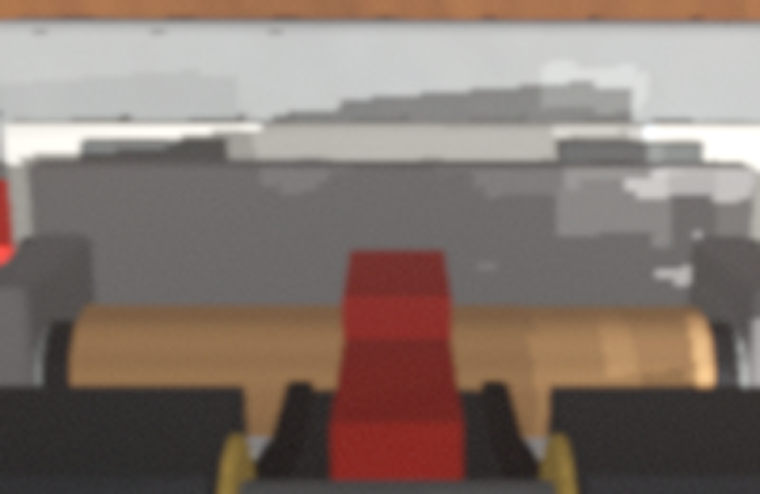

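Emit:
{"method": "move_arm", "body": {
  "series": [
    {"delta_pos": [0, -0.0001, -0.0004], "rotation": [0, 0, 0], "jaw": -1},
    {"delta_pos": [0, -0.0001, -0.0004], "rotation": [0, 0, 0], "jaw": -1}
  ]
}}

```text
time: 13.05
eef_pos: [501.2, 96.8, 125.2]
tool_rot: [3.138, 0.0, 1.496]
force: [2.2, -1.2, 4.4]
gripper_width: 15.8
```

```bash
python3 rd.py
```

```text
13.2 [501.2088, 96.8231, 125.1472, 3.138, 0.0003, 1.4964, 2.2315, -1.873, 5.268, -0.3143, -0.6099, -0.0229]
```

Emit:
{"method": "move_arm", "body": {
  "series": [
    {"delta_pos": [0, 0.0003, -0.0006], "rotation": [0, 0, 0], "jaw": -1},
    {"delta_pos": [0, 0.0003, -0.001], "rotation": [0, 0, 0], "jaw": -1},
    {"delta_pos": [0, 0.0003, -0.001], "rotation": [0, 0, 0], "jaw": -1}
  ]
}}

```text
time: 13.5
eef_pos: [500.4, 96.9, 125.3]
tool_rot: [3.14, 0.0, 1.496]
force: [3.9, -1.7, 4.8]
gripper_width: 15.7
```

```bash
python3 rd.py
```

```text
13.65 [500.4334, 96.943, 125.2884, 3.1405, 0.0001, 1.4964, 3.0179, -1.1601, 4.5834, -0.3205, -0.706, -0.0063]
```

Emit:
{"method": "move_arm", "body": {
  "series": [
    {"delta_pos": [0, 0.0006, -0.0006], "rotation": [0, 0, 0], "jaw": -1},
    {"delta_pos": [0, 0.001, -0.001], "rotation": [0, 0, 0], "jaw": -1},
    {"delta_pos": [0, 0.001, -0.001], "rotation": [0, 0, 0], "jaw": -1}
  ]
}}

```text
time: 13.95
eef_pos: [500.2, 97.0, 125.4]
tool_rot: [-3.14, 0.0, 1.496]
force: [1.5, -0.5, 2.1]
gripper_width: 15.5
```

```bash
python3 rd.py
```

```text
14.1 [500.2611, 96.9567, 125.4613, 3.1433, 0.0001, 1.4964, 0.7056, -0.8067, 1.7141, -0.2252, -0.2412, 0.0125]
```

Emit:
{"method": "move_arm", "body": {
  "series": [
    {"delta_pos": [0, 0.0002, -0.0005], "rotation": [0, 0, 0], "jaw": -1},
    {"delta_pos": [0, 0.0002, -0.0005], "rotation": [0, 0, 0], "jaw": -0.5},
    {"delta_pos": [0, 0.0002, -0.0005], "rotation": [0, 0, 0], "jaw": -0.2},
    {"delta_pos": [0, 0.0002, -0.0005], "rotation": [0, 0, 0], "jaw": -0.2},
    {"delta_pos": [0, 0.0002, -0.0005], "rotation": [0, 0, 0], "jaw": -0.2},
    {"delta_pos": [0, 0.0002, -0.0005], "rotation": [0, 0, 0], "jaw": -0.2}
  ]
}}

```text
time: 14.7
eef_pos: [501.1, 96.9, 126.5]
tool_rot: [-3.142, -0.0, 1.496]
force: [0.8, -0.8, 0.3]
gripper_width: 34.2
```

```bash
python3 rd.py; python3 - <<'E'
from h import *
c=camera("wrist");crop(c["img"],220,130,420,260,3.8,"pics/w10.png")
c=camera("side");crop(c["img"],240,220,380,340,5,"pics/s10.png"); print(bot.read_state()["gripper_width"])
E
```

```text
14.85 [501.1668, 96.9267, 126.5398, 3.1416, -0.0, 1.4964, -0.4082, -0.0604, -0.2879, -0.0324, -0.104, 0.0272]
34.57841724423703
```

View pics/w10.png

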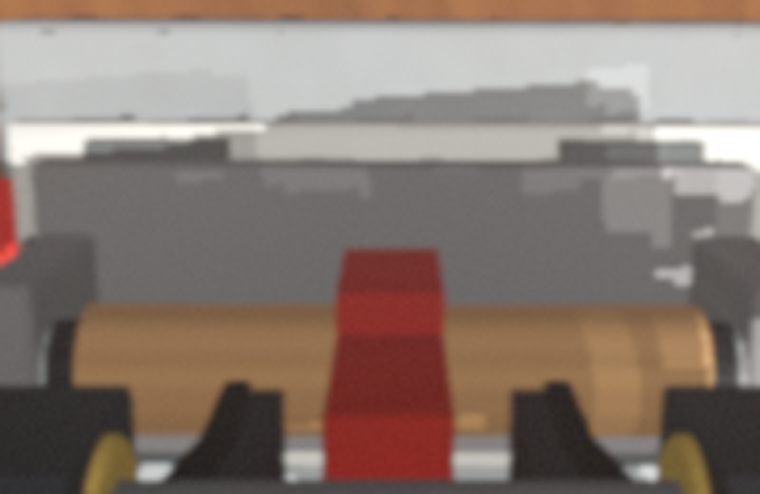

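View pics/s10.png

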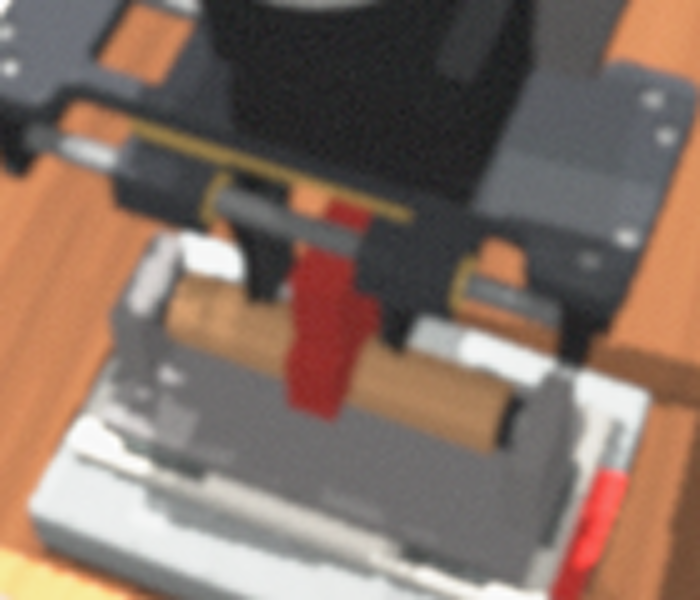

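Emit:
{"method": "move_arm", "body": {
  "series": [
    {"delta_pos": [0, 0, -0.02], "rotation": [0, 0, 0], "jaw": -0.2},
    {"delta_pos": [0, 0, -0.05], "rotation": [0, 0, 0], "jaw": -0.2},
    {"delta_pos": [0, 0, -0.09], "rotation": [0, 0, 0], "jaw": -0.2},
    {"delta_pos": [-0.04, 0, -0.13], "rotation": [0, 0, 0], "jaw": -0.2},
    {"delta_pos": [-0.09, 0, -0.15], "rotation": [0, 0, 0], "jaw": -0.2},
    {"delta_pos": [-0.14, 0, -0.15], "rotation": [0, 0, 0], "jaw": -0.2},
    {"delta_pos": [-0.18, 0, -0.15], "rotation": [0, 0, 0], "jaw": -0.2},
    {"delta_pos": [-0.18, 0, -0.15], "rotation": [0, 0, 0], "jaw": -0.2}
  ]
}}

```text
time: 15.75
eef_pos: [487.3, -88.0, 277.0]
tool_rot: [3.141, 0.003, 1.49]
force: [-0.3, 0.7, 0.2]
gripper_width: 35.0
```

```bash
python3 go.py; python3 - <<'E'
from fit import *
ct,cs=camera("top"),camera("side"); cv2.imwrite("pics/t11.png",ct["img"][:,:,::-1]); 
crop(cs["img"],230,200,390,350,4.5,"pics/s11.png")
M=[keepnear(redmask(c),proj(c,[500.5,97,125])[0],25) for c in (ct,cs)]
for a,b in(([ct],M[:1]),([cs],M[1:])):
    for z in (98.7,):
        r=fitleaf(a,b,[500.5,97,-.075],z); print(r.x.round(3),r.fun,b[0].sum())
E
```

```text
15.75 [487.34 -87.98 277.04] [3.1407e+00 2.6000e-03 1.4898e+00] [-0.34  0.71  0.19] [-0.006 -0.11   0.023] 34.98
[475.775  95.11    1.236] 692.25 827.0
[ 5.0070e+02  9.5019e+01 -4.0000e-02] 66.5 676.0
```

View pics/t11.png

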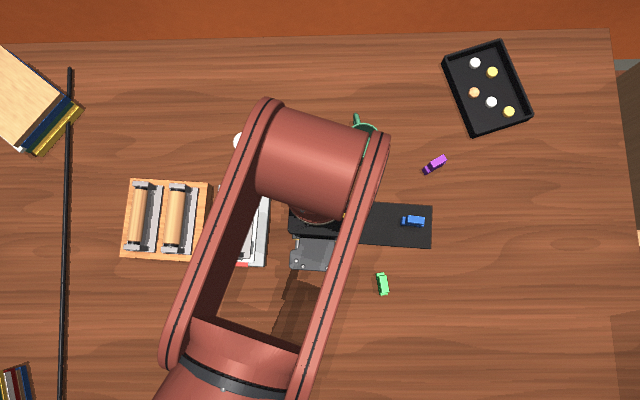

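View pics/s11.png

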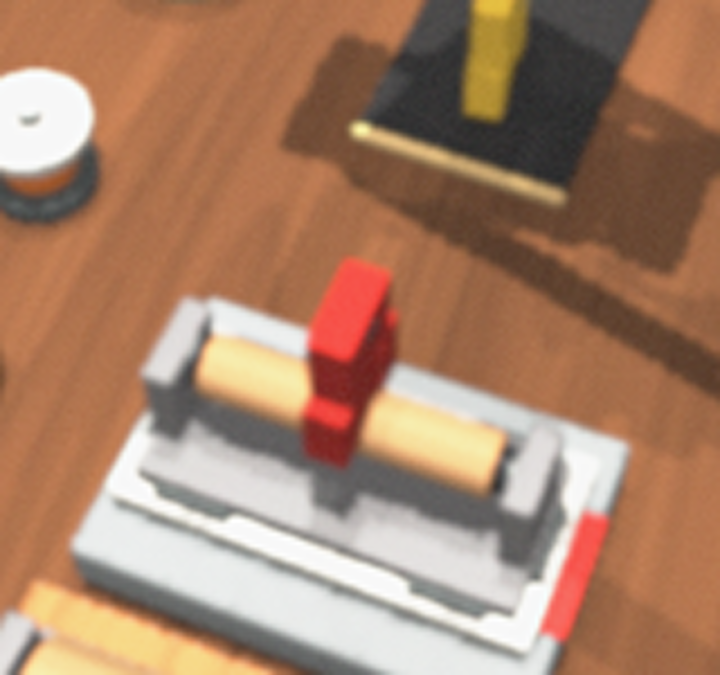

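Emit:
{"method": "move_arm", "body": {
  "series": [
    {"delta_pos": [-0.05, 0, 0], "rotation": [0, 0, 0], "jaw": -0.2},
    {"delta_pos": [-0.1, 0, 0], "rotation": [0, 0, 0], "jaw": -0.2},
    {"delta_pos": [-0.15, 0, 0], "rotation": [0, 0, 0], "jaw": -0.2},
    {"delta_pos": [-0.2, -0.02, 0], "rotation": [0, 0, 0], "jaw": -0.2},
    {"delta_pos": [-0.25, -0.05, 0], "rotation": [0, 0, 0], "jaw": -0.2},
    {"delta_pos": [-0.29, -0.07, 0], "rotation": [0, 0, 0], "jaw": -0.2},
    {"delta_pos": [-0.3, -0.08, 0], "rotation": [0, 0, 0], "jaw": -0.2},
    {"delta_pos": [-0.3, -0.08, 0], "rotation": [0, 0, 0], "jaw": -0.2}
  ]
}}

```text
time: 16.65
eef_pos: [385.0, -376.4, 276.0]
tool_rot: [-3.141, -0.001, 1.495]
force: [-0.2, 0.7, 0.0]
gripper_width: 34.7
```

```bash
python3 - <<'E'
from fit import *
ct,cs=camera("top"),camera("side")
o=cv2.resize(ct["img"][170:275,200:290],None,fx=4,fy=4,interpolation=cv2.INTER_CUBIC); o2=cv2.resize(cs["img"][200:305,250:350],None,fx=4,fy=4,interpolation=cv2.INTER_CUBIC)
cv2.imwrite("pics/f.png",np.hstack([o,o2])[:,:,::-1])
M=[keepnear(redmask(c),proj(c,[500.5,97,130])[0],25) for c in (ct,cs)]
for a,b in(([ct],M[:1]),([cs],M[1:])):
    r=fitleaf(a,b,[500.5,97,-.075],98.7); print(r.x.round(3),r.fun,b[0].sum())
print(bot.read_state()["joint_velocities"].round(3),bot.read_state()["eef_pos"])
E
```

```text
[ 4.98829e+02  9.69310e+01 -9.20000e-02] 24.25 275.0
[ 5.00556e+02  9.51240e+01 -4.20000e-02] 67.375 675.0
[ 0.023 -0.006 -0.     0.001  0.001 -0.002] [ 386.61212658 -374.55362081  276.21887616]
```

View pics/f.png

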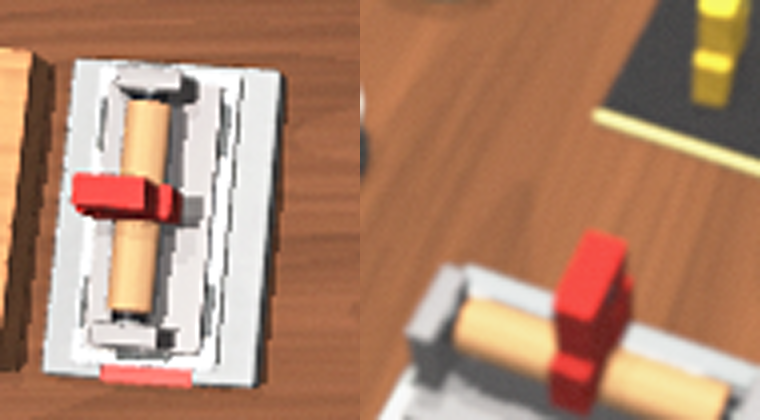

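```bash
python3 -c "
from bench import bot
print(bot.hand_in())"
```

```text
the job is handed in; nothing more can be done
None
```

The red leaf (12 mm arc) fits. It is sitting upright on its own on the middle of the cork grip, and I handed the job in at about 17 s of the 72 s allowed.

**Choosing the leaf:** I picked it from the pictures rather than by trying all three leaves. Fitting the grip's outline in the top and side views gave 12 mm. The 15 and 18 mm fits were 4 to 6 times worse, and the two spare grips look larger. Yellow and blue were never touched and still stand on the tray.

**Pressing and rocking:**
- Pressing it home took about 7 N of push at first contact. It seated with its arc centre at about 92.7 mm, against roughly 92 mm for the grip axis measured by camera.
- I rocked it about 10.3° each way under roughly 6 to 8.5 N, with no reading above that. The hand stayed on the expected path to within about 0.3 mm, so I saw no gap or play. I then brought it upright, eased off and released it.

**Last checks:**
- The final pictures show the leaf square on the grip. Its centre matches the grip's to about 0.5 mm in the top view, and to about 0.2 mm across and 1.3 mm along the grip in the side view.
- The top and side cameras disagree with each other by about 2 mm, which is within their stated calibration.
- Leaf yaw read -0.09 rad from the top and -0.04 rad from the side, against -0.075 rad for the grip. The side view's leaf fit was the poorer one.
- While pressed, the leaf slid about 1 mm along the grip. It had come back to the middle by the time it was released.

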